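Shut the spice tin

ROBOT

A 6-joint arm with a two-finger parallel gripper is mounted at the origin on the work surface. World frame = base frame: x ahead of the robot, y to its left, z up, the work surface at z = 0. Lengths are in m, angles in rad, forces in N, time in s.
With the tool pointing down it reaches from about 0.275 to 0.825 m from the base axis. Payload 4.9 kg.
Tool frame: the origin (TCP) lies midway between the tips of the shut fingers; the grasp point (between the pads) lies 19 mm behind it; z points along the fingers, x is the direction in which the jaws open and shut, and the axes are right-handed (so a half turn about z gives the same grasp; the last joint's range is limited). The gripper opens to 85 mm and grips with 20 to 120 N. Pads are 22 mm wide; open, the fingers measure 114 mm over their backs; the gripper's body (76 mm by 85 mm) begins 54 mm behind the grasp point. The pads swing forward as they close: fully open they stand 13 mm farther back than shut.
Start: joints at [1.102, 0.326, -0.193, 1.052, 0, 1.437], TCP at [0.181, 0.519, 0.209] pointing down, gripper open.
Joint ranges: [-2.65, 2.65], [-0.97, 1.79], [-1.3, 1.35], [-1.93, 2.1], [-1.47, 1.37], [-3.14, 3.14]. Speed limits (rad/s): [2.57, 2.57, 3.14, 3.14, 3.14, 3.14].

INTERFACE

Orientations are given as a 3x3 rotation matrix whose columns are the frame's x, y, z axes.
In Python, from bench import state, read_camera, get_calibration, sign_off, recognise, trace gives the robot as it stands.
- The arm moves only by the tool play_rows, never from a script. Its arguments are lists of equal length, an entry for each row: "jaw": the opening, from 0 (shut) to 1 (fully open); "xyz": the shift along the tool's x, y, z in mm, a list of three; "rot": the turn, a rotation vector about the tool's x, y, z in degrees, a list of three. A call has 1 to 5 rows; each row is the pose to reach, as a shift and turn from the pose commanded when the call began, along the tool's axes at that moment; what a row does not reach only later rows make up. A row lasts 1/10 s, in which the tool goes at most 50 mm and 8.59 degrees, less where a joint would pass 70% of its speed; a pose out of reach is approached as far as the arm can. A call with a gripper value outside its range is refused whole. The fingers move at their own pace and stop on an object; "grip_force" is the grip in N (left out, the last holds). Time passes only in rows, so rows that repeat a pose let the fingers close. It gives the time, the measured TCP pose, the force and the opening at its end, in the units of the state.
- state(): the state, without advancing time (a new reading comes with each control period).
- read_camera(name): name is "scene" or "side" or "wrist"; returns the picture (420x560x3 uint8, red, green, blue); there is no depth.
- get_calibration(name): a dict with "camera_matrix" (3x3 intrinsics, pixels), "R" (3x3) and "t" (3): a world point X has camera coordinates R X + t; the wrist camera has in their place "hand_eye" (4x4, takes a point from camera to tool coordinates, whose origin is the TCP and whose axes are the tool frame's). Camera axes: x right, y down, z forward; pixel columns grow to the right and rows downward; lengths in m; the calibration is good to about 2 mm. A picture is of the moment at which its call begins: read the wrist's pose just before it. get_calibration takes no time and is no camera call.
- sign_off(): hands the job in, once; it reports no verdict.
Trained networks look in the newest picture that a camera, given by its name, has taken for a name from the list of things; names that differ only in an ending like _2 or _b are one class to them, and where a whole thing is asked for, a point or a joint stands for the part that bears it (a point fixed in the world has none). Each returns a list of dicts, best first, with "confidence" (0 to 1); they miss things now and then, are a little off and sometimes report something else, mostly with a low value. They report only what shows in the picture. A call takes as long as a camera call.
- recognise(camera, target): "location" ([column, row] in pixels, amid what is visible of it).
- trace(camera, target): "pixels" (420x560 bool, what is visible of it) and "location" ([column, row] in pixels, amid what is visible of it).
The state is a dict: "time_s": time; "joint_pos": joint angles; "dq": joint speeds; "effort": joint torques, N m; "position": TCP position; "tool_rot": TCP orientation; "force": force on the tool from outside, world axes, zero at the start; "wrist_torque": the same for the moment, N m; "gripper_width": finger opening in m.
Only numpy, scipy, OpenCV 4.12 (cv2) and the standard library are available. Lean on these libraries where they do the work, as an engineer would, in place of code of your own. Each camera call takes 0.05 s, during which the arm holds its last target.

TASK

The aluminium spice tin on the oak shelf stands open with its lid leaning back. Nudge the lid forward from behind until it is just past upright, let go and let it drop by its own weight onto its catch, then press the front of its cork top down, gently and by feel, until the catch snaps and the lid is fully shut. Do not dent the lid by pushing hard, leave the jars, mill and salt pig where they stand, and take your hand off at the end.

Things in the scene. Friction and masses are not known exactly. Their poses are not given: they have to be found in the camera images.
- tin_base: Fixed black rubber mat (108 x 152 x 4 mm) that carries the open aluminium tin (96 deep x 140 wide x 70 mm high). Origin: centre of the mat's underside, on the shelf's top, 30 mm above the worktop. x points from the tin's front to its hinge side (always the side away from the robot), y along its width, z up. The tin cannot slide; its rubber feet give 1 mm per 10 N of load.
- lid (a joint): Angle of the tin's lid (rad): 0 = fully shut, 1.57 = upright, 1.95 = leaning back against its stop, where it starts. The hinge is lightly damped. Once past upright (below about 1.35) the lid falls by itself in 1 to 2 s and comes to rest on its sprung catch at about 0.08, its front edge some 8 mm above shut. Once snapped it stays at 0.
- lid_hinge (a point): Point on the lid's hinge axis, at mid-width, at the tin's top rear edge: 51 mm along tin_base's +x and 74 mm above its origin. The hinge axis is tin_base's y. The lid is a 3 mm metal plate reaching 105 mm from this axis, 146 mm wide; its top lies 4 mm above the axis when shut.
- lid_press (a point): Point on the lid's metal outer face at mid-width, 85 mm from the hinge axis, 20 mm behind the front edge; moves with the lid. It lies under a hard, flat cork block that covers nearly the whole outer face and stands 2 to 24 mm out from the metal: how far differs from start to start and is not measured, so feel for it. With the lid open the cork faces rearward, away from the robot.
- catch (a point): The sprung catch: a small steel nub, 34 mm wide, at mid-width on the tin's front wall just under the rim. It gives way when the lid is pressed down near its front with roughly 7 to 14 N (about twice that at the lid's middle), after about 4 mm of travel at the front edge; the lid then snaps shut. More than 22 N on the tin dents the lid.
- jar1: Closed glass spice jar with a steel cap, 44 mm in diameter, 95 mm high; origin at the centre of its underside. Stands just beside the tin on the tin_base +y side. Leave alone.
- jar2: Another such jar, away from the tin on the shelf. Leave alone.
- jar3: Another such jar, away from the tin on the shelf. Leave alone.
- jar4: Another such jar, away from the tin on the shelf. Leave alone.
- mill: Black plastic pepper mill, 52 mm in diameter, 162 mm high; origin at the centre of its underside. Stands just beside the tin on the tin_base -y side. Leave alone.
- salt_pig: White ceramic salt pig, 100 mm in diameter, 110 mm high; origin at the centre of its underside. Leave alone.

How it is judged:
By the outcome, as a careful person would: the job done as asked, in the order asked, and still so for the second after the job is handed in, with the robot touching nothing.
It also fails if it takes over 43 s, if anything falls off the work surface, if the arm or the gripper's body presses on something with over 40 N, if the wrist force passes 120 N, or if a joint passes its speed limit or range.

## Working session

There is one attempt and no reset: what is moved stays moved. The work goes in short steps, Python scripts to look and compute and a tool call to move; the robot and the scene stay as the last step left them, time stands still between calls to the robot, and variables do not carry over. Pictures are saved under pics/ and viewed, and the job is handed in when it is done.

Besides the shell and the picture viewer there is one more tool, called after ">>>" as name(argument=value, ...) on one line, values as JSON. play_rows: Moves the arm, as the interface text tells. Its arguments: {"type":"object","properties":{"jaw":{"type":"array","items":{"type":"number"}},"xyz":{"type":"array","items":{"type":"array","items":{"type":"number"}}},"rot":{"type":"array","items":{"type":"array","items":{"type":"number"}}},"grip_force":{"type":"number"}},"required":["jaw","xyz","rot"]}

```bash
mkdir -p pics; cat > h.py <<'E'
from bench import *
import numpy as np, cv2
def snap(n,f):
    im=read_camera(n); cv2.imwrite('pics/'+f,cv2.cvtColor(im,cv2.COLOR_RGB2BGR)); return im
E
python3 - <<'E'
from h import *
np.set_printoptions(precision=4,suppress=True)
s=state();print(s)
snap('scene','s0.png');snap('side','d0.png')
for c in ('scene','side','wrist'):print(get_calibration(c))
for c in ('scene','side'):
  for t in ('tin_base','lid','catch','jar1','mill','salt_pig'):
    print(c,t,[(np.round(r['location']),round(r['confidence'],2)) for r in recognise(c,t)][:5])
print(state()['time_s'])
E
```

```text
{'time_s': 0.0, 'joint_pos': array([ 1.1018,  0.327 , -0.1936,  1.052 , -0.    ,  1.4366]), 'dq': array([-0.0006,  0.0011, -0.0006,  0.0003,  0.0004,  0.0007]), 'effort': array([ -0.0004, -44.34  ,  26.244 ,   0.0156,  -0.0002,   0.    ]), 'position': array([0.1804, 0.5189, 0.2079]), 'tool_rot': array([[ 0.3286,  0.9445, -0.0008],
       [ 0.9445, -0.3286, -0.0016],
       [-0.0018, -0.0002, -1.    ]]), 'force': array([-0.7082, -0.266 ,  0.4445]), 'wrist_torque': array([-0.0163, -0.0124,  0.0042]), 'gripper_width': 0.08545927562228378}
{'camera_matrix': array([[410.2159,   0.    , 276.765 ],
       [  0.    , 410.2159, 218.4343],
       [  0.    ,   0.    ,   1.    ]]), 'R': array([[ 0.6745,  0.7381, -0.0182],
       [ 0.4508, -0.4313, -0.7815],
       [-0.5847,  0.5189, -0.6237]]), 't': array([-0.3597, -0.1724,  1.4308])}
{'camera_matrix': array([[461.2951,   0.    , 286.0416],
       [  0.    , 461.2951, 209.4423],
       [  0.    ,   0.    ,   1.    ]]), 'R': array([[-0.9931, -0.1174, -0.0031],
       [-0.08  ,  0.6959, -0.7137],
       [ 0.086 , -0.7085, -0.7005]]), 't': array([0
[... 362 characters left out ...]
tin_base [(array([311., 203.]), 0.92)]
scene lid [(array([321., 191.]), 0.94)]
scene catch [(array([309., 203.]), 0.65)]
scene jar1 [(array([164., 287.]), 0.79), (array([356., 170.]), 0.68), (array([343., 195.]), 0.6)]
scene mill [(array([265., 214.]), 0.9), (array([394., 162.]), 0.19)]
scene salt_pig [(array([122., 318.]), 0.71)]
side tin_base [(array([277., 248.]), 0.75), (array([306., 120.]), 0.46)]
side lid []
side catch [(array([274., 244.]), 0.89), (array([271., 297.]), 0.4)]
side jar1 [(array([243., 400.]), 0.83), (array([301., 144.]), 0.69), (array([270., 295.]), 0.66), (array([281., 345.]), 0.6)]
side mill [(array([299., 204.]), 0.82)]
side salt_pig [(array([306., 118.]), 0.63)]
0.7
```

View pics/s0.png

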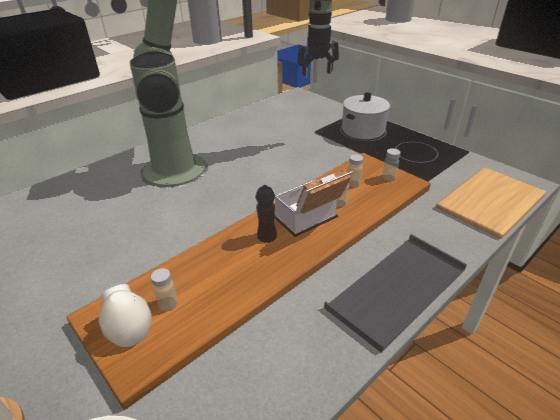

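View pics/d0.png

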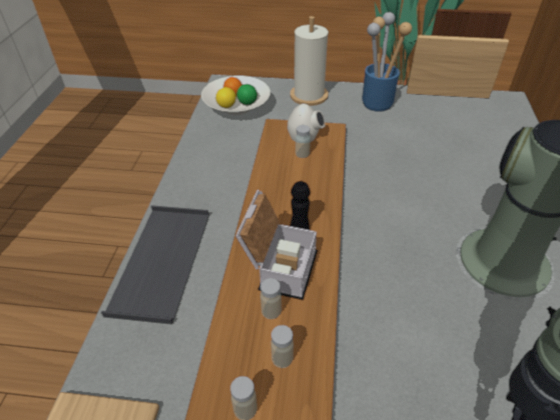

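Both views show the open tin at scene (310,205) and side (280,255). The mill is at scene (265,214), with jar1 just behind the tin at scene (343,195) and side (270,295). I'll zoom in for corners.

```bash
python3 - <<'E'
import cv2
a=cv2.imread('pics/s0.png')[140:260,230:380]; cv2.imwrite('pics/s0z.png',cv2.resize(a,None,fx=5,fy=5,interpolation=cv2.INTER_CUBIC))
a=cv2.imread('pics/d0.png')[180:330,220:345]; cv2.imwrite('pics/d0z.png',cv2.resize(a,None,fx=4,fy=4,interpolation=cv2.INTER_CUBIC))
E
```

```text
(no output)
```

View pics/s0z.png

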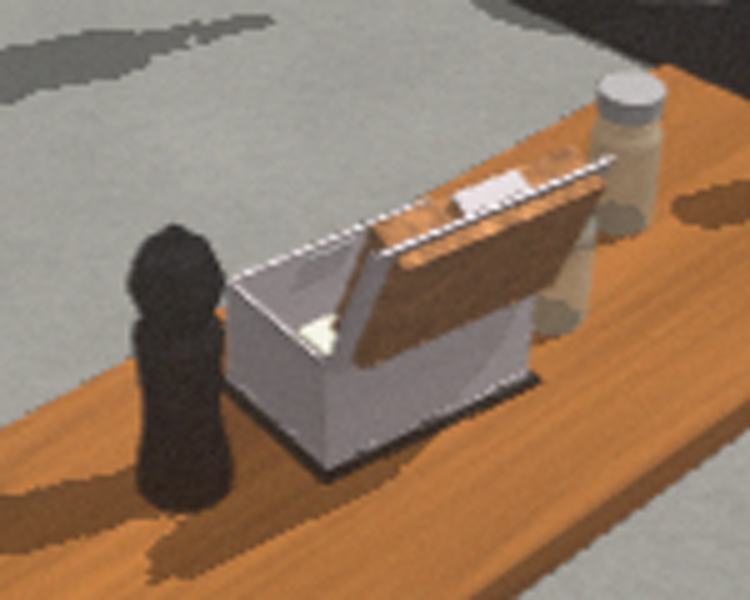

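View pics/d0z.png

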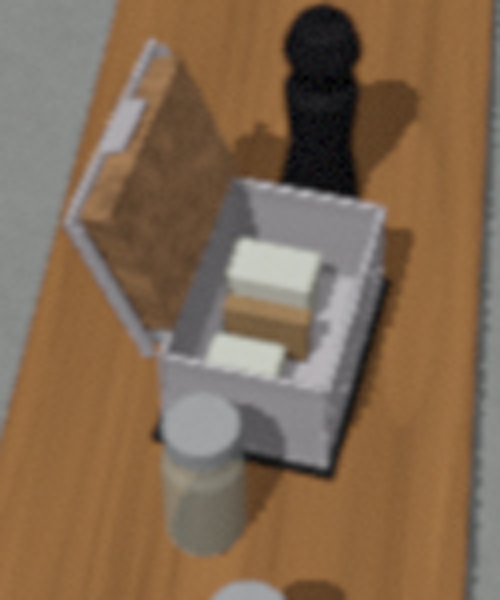

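```bash
cat > fit.py <<'E'
from h import *
from scipy.optimize import least_squares
np.set_printoptions(precision=4,suppress=True)
th=1.95
d=np.array([-np.cos(th),0,np.sin(th)]);n=np.array([np.sin(th),0,np.cos(th)])
tip=np.array([.051,0,.074])+.105*d+.0025*n
Y=np.array([0,1,0])
F=[('scene',(296,235.6),(.054,-.076,.002)),('scene',(337.6,215.6),(.054,.076,.003)),('scene',(276,196.6),(-.048,-.07,.074)),('scene',(295,211),(.048,-.07,.074)),
('scene',(307,190.4),tip-.073*Y),('scene',(352.4,172),tip+.073*Y),
('side',(302.5,298.75),(-.054,.076,.002)),('side',(259.25,289.25),(.054,.076,.003)),('side',(316.25,231.75),(-.048,-.07,.074)),('side',(303,276.75),(-.048,.07,.074)),('side',(260.75,269.25),(.048,.07,.074)),('side',(278.75,225.5),(.048,-.07,.074)),('side',(237,235),tip+.073*Y),('side',(258,190.5),tip-.073*Y)]
C={c:get_calibration(c) for c in('scene','side')}
def proj(c,X):
    k=C[c];p=k['camera_matrix']@(k['R']@X+k['t']);return p[:2]/p[2]
def T(p,X):
    c,s=np.cos(p[3]),np.sin(p[3]);return np.array([[c,-s,0],[s,c,0],[0,0,1]])@np.asarray(X)+p[:3]
def res(p):return np.concatenate([proj(c,T(p,X))-uv for c,uv,X in F])
r=least_squares(res,[.5,0,.03,0],loss='soft_l1')
if __name__=='__main__':
    print(r.x,np.degrees(r.x[3]));print(res(r.x).reshape(-1,2).round(1))
    p=r.x
    for c in C:
        k=C[c]
    def tri(a,b):
        A=[]
        for c,uv in (('scene',a),('side',b)):
            k=C[c];P=k['camera_matrix']@np.c_[k['R'],k['t']]
            A+=[P]
        X=cv2.triangulatePoints(A[0],A[1],np.float32(a).reshape(2,1),np.float32(b).reshape(2,1));return (X[:3]/X[3]).ravel()
    print('mill top',tri((264.5,186),(300.5,185)))
    print('mill',tri((265,214),(299,204)),'pig',tri((122,318),(306,118)))
    print('j1',tri((343,195),(270,297)),'j',tri((356,170),(281,345)),'j',tri((392,165),(243,399)))
    print('hinge',T(p,(.051,0,.074)),'tip',T(p,tip),'press',T(p,(.051-.085,0,.078)))
E
python3 fit.py
```

```text
[ 0.5272  0.1125  0.0298 -0.135 ] -7.732744142109001
[[-1.7  0.5]
 [-0.1 -0.5]
 [-2.1 -1.2]
 [-0.   1.8]
 [-1.4 -0.2]
 [-0.7 -1.5]
 [ 1.6  1.3]
 [-1.3  0.7]
 [-0.1 -0.4]
 [-0.2  1.1]
 [-0.9 -0.2]
 [-2.  -1.4]
 [-0.3  1.5]
 [-0.4 -0.3]]
mill top [ 0.5144 -0.0174  0.1866]
mill [ 0.5202 -0.0288  0.1113] pig [ 0.5423 -0.4418  0.0852]
j1 [0.5612 0.2243 0.0686] j [0.5191 0.3394 0.0819] j [0.5738 0.4498 0.0764]
hinge [0.5778 0.1056 0.1038] tip [0.6186 0.1001 0.2004] press [0.4935 0.1171 0.1078]
```

>>> play_rows(jaw=[0, 0, 0, 0, 0], xyz=[[0, 15, -40], [-15, 50, -60], [-30, 90, -62], [-45, 130, -62], [-60, 170, -62]], rot=[[0, 0, -6], [0, 0, -11.5], [0, 0, -11.5], [0, 0, -11.5], [0, 0, -11.5]], grip_force=40)

```text
time_s: 1.2
position: [0.3227, 0.406, 0.2711]
tool_rot: [[0.133, 0.991, 0.001], [0.991, -0.133, 0.001], [0.001, 0.001, -1.0]]
force: [0.9, 0.1, 0.7]
gripper_width: 0.0125
```

```bash
cat > loc.py <<'E'
from fit import *
s=state();p=r.x
c,sn=np.cos(p[3]),np.sin(p[3]);R=np.array([[c,-sn,0],[sn,c,0],[0,0,1]])
print(s['time_s'],'local mm',1000*R.T@(s['position']-p[:3]),'world',s['position'],'F',s['force'],'w',s['gripper_width'])
print('toolrot in tin\n',R.T@s['tool_rot'])
E
python3 loc.py
```

```text
1.2 local mm [-242.2075  263.3538  241.3857] world [0.3227 0.406  0.2711] F [0.9494 0.1122 0.7114] w 0.012542701763990319
toolrot in tin
 [[-0.0015  1.      0.0007]
 [ 1.      0.0015  0.0008]
 [ 0.0008  0.0007 -1.    ]]
```

>>> play_rows(jaw=[0, 0, 0, 0, 0], xyz=[[-26, 40, 0], [-53, 80, 0], [-80, 119, 0], [-107, 158, 0], [-133, 197, 0]], rot=[[0, 0, 0], [0, 0, 0], [0, 0, 0], [0, 0, 0], [0, 0, 0]])

```text
time_s: 1.7
position: [0.5003, 0.2472, 0.2709]
tool_rot: [[0.134, 0.991, 0.0], [0.991, -0.134, 0.0], [0.0, 0.0, -1.0]]
force: [0.3, 1.0, -0.1]
gripper_width: -0.0003
```

>>> play_rows(jaw=[0, 0, 0, 0, 0], xyz=[[-26, 40, 0], [-53, 80, 0], [-80, 119, 0], [-107, 158, 0], [-133, 197, 0]], rot=[[0, 0, 0], [0, 0, 0], [0, 0, 0], [0, 0, 0], [0, 0, 0]])

```text
time_s: 2.2
position: [0.6777, 0.089, 0.2707]
tool_rot: [[0.134, 0.991, 0.0], [0.991, -0.134, 0.0], [0.0, 0.0, -1.0]]
force: [0.2, 0.7, -0.1]
gripper_width: 0.0001
```

```bash
python3 loc.py
```

```text
2.2 local mm [152.2767  -2.9764 240.9476] world [0.6777 0.089  0.2707] F [ 0.2389  0.7105 -0.1466] w 0.00013755656731219383
toolrot in tin
 [[-0.0005  1.      0.0003]
 [ 1.      0.0005  0.0002]
 [ 0.0002  0.0003 -1.    ]]
```

>>> play_rows(jaw=[0, 0, 0, 0], xyz=[[3, 3, 40], [3, 3, 80], [3, 3, 103], [3, 3, 103]], rot=[[0, 0, 0], [0, 0, 0], [0, 0, 0], [0, 0, 0]])

```text
time_s: 2.6
position: [0.6769, 0.0929, 0.163]
tool_rot: [[0.134, 0.991, -0.008], [0.991, -0.134, -0.0], [-0.001, -0.008, -1.0]]
force: [-0.5, -0.1, 0.2]
gripper_width: 0.0
```

```bash
python3 loc.py; cat > look.py <<'E'
from h import *
import sys
n=sys.argv[1]
a=snap('scene',n+'_s.png')[120:250,240:400];b=snap('side',n+'_d.png')[160:320,180:340]
a=cv2.resize(a,(480,390),interpolation=cv2.INTER_CUBIC);b=cv2.resize(b,(390,390),interpolation=cv2.INTER_CUBIC)
o=cv2.resize(np.hstack([a,b]),(796,357))
cv2.imwrite('pics/'+n+'.png',cv2.cvtColor(o,cv2.COLOR_RGB2BGR))
E
python3 look.py a1
```

```text
2.6 local mm [150.911    0.7485 133.2243] world [0.6769 0.0929 0.163 ] F [-0.4669 -0.0531  0.2384] w 3.3795346295262015e-05
toolrot in tin
 [[-0.0005  1.     -0.0082]
 [ 1.      0.0005 -0.0013]
 [-0.0013 -0.0082 -1.    ]]
```

View pics/a1.png

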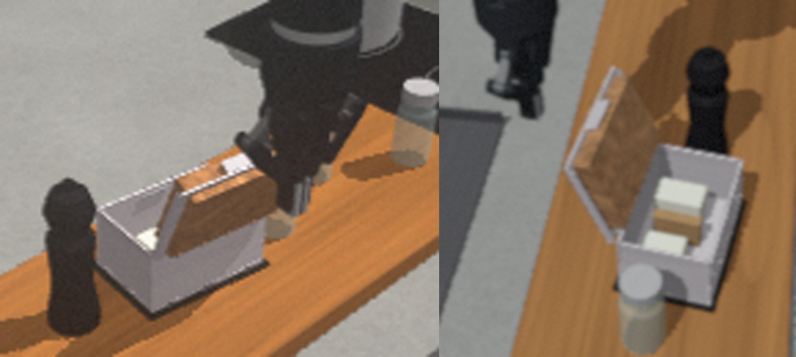

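The closed fingers hang behind the lid, clear of it, at side view zoom (530,105). Now I'll advance toward the robot.

>>> play_rows(jaw=[0, 0, 0, 0, 0], xyz=[[0, -7, 0], [0, -14, 0], [0, -21, 0], [0, -28, 0], [0, -35, 0]], rot=[[0, 0, 0], [0, 0, 0], [0, 0, 0], [0, 0, 0], [0, 0, 0]])

```text
time_s: 3.2
position: [0.6445, 0.0981, 0.1682]
tool_rot: [[0.134, 0.991, 0.001], [0.991, -0.134, 0.0], [0.0, 0.001, -1.0]]
force: [0.8, 0.4, -0.6]
gripper_width: 0.0002
```

```bash
python3 loc.py;python3 look.py a2
```

```text
3.2 local mm [118.1602   1.5622 138.4949] world [0.6445 0.0981 0.1682] F [ 0.7688  0.4137 -0.5597] w 0.00016980045549969998
toolrot in tin
 [[-0.0011  1.      0.0006]
 [ 1.      0.0011  0.0001]
 [ 0.0001  0.0006 -1.    ]]
```

View pics/a2.png

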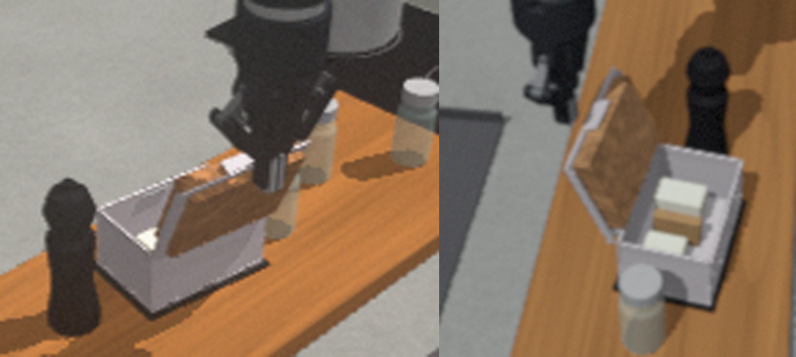

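Fingers are nearly touching and the lid hasn't moved. I'll continue slowly.

>>> play_rows(jaw=[0, 0, 0, 0, 0], xyz=[[0, -5, 0], [0, -10, 0], [0, -15, 0], [0, -20, 0], [0, -25, 0]], rot=[[0, 0, 0], [0, 0, 0], [0, 0, 0], [0, 0, 0], [0, 0, 0]])

```text
time_s: 3.8
position: [0.6247, 0.1009, 0.1713]
tool_rot: [[0.134, 0.991, 0.011], [0.991, -0.134, -0.001], [0.001, 0.011, -1.0]]
force: [5.2, -1.7, 14.2]
gripper_width: 0.0001
```

```bash
python3 loc.py;python3 look.py a3
```

```text
3.8 local mm [ 98.1316   1.6352 141.5597] world [0.6247 0.1009 0.1713] F [ 5.2104 -1.6588 14.1704] w 6.404136835041558e-05
toolrot in tin
 [[-0.0004  0.9999  0.0105]
 [ 1.      0.0004  0.0008]
 [ 0.0008  0.0105 -0.9999]]
```

View pics/a3.png

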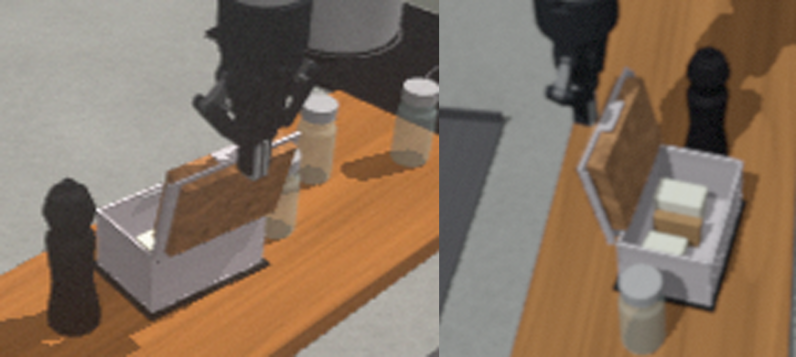

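The lid is moving, but the force is upward, so its top edge is caught under part of the fingers. I'll ease back and raise so that only the fingertips touch.

>>> play_rows(jaw=[0, 0, 0, 0, 0], xyz=[[0, 5, 0], [0, 8, -5], [0, 8, -12], [0, 6, -18], [0, 6, -18]], rot=[[0, 0, 0], [0, 0, 0], [0, 0, 0], [0, 0, 0], [0, 0, 0]])

```text
time_s: 4.4
position: [0.6261, 0.1006, 0.1864]
tool_rot: [[0.133, 0.991, 0.0], [0.991, -0.133, 0.0], [0.0, 0.0, -1.0]]
force: [0.1, -0.1, 0.3]
gripper_width: -0.0001
```

```bash
python3 loc.py;python3 look.py a4
```

```text
4.4 local mm [ 99.5538   1.5582 156.6706] world [0.6261 0.1006 0.1864] F [ 0.1221 -0.098   0.3108] w -8.39286256851782e-05
toolrot in tin
 [[-0.0011  1.      0.0003]
 [ 1.      0.0011  0.0001]
 [ 0.0001  0.0003 -1.    ]]
```

View pics/a4.png

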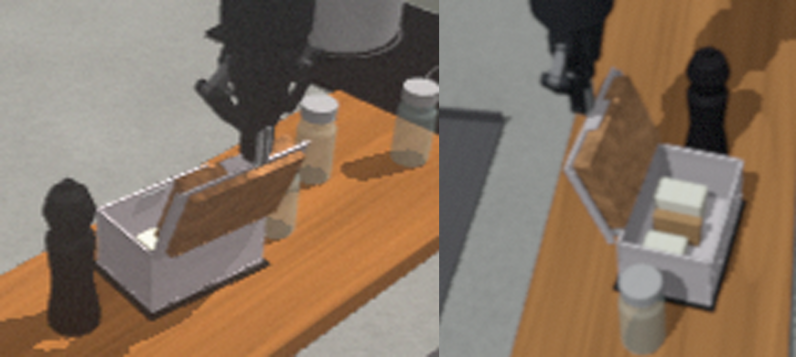

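>>> play_rows(jaw=[0, 0, 0, 0, 0], xyz=[[0, 10, 0], [0, 10, 5], [0, 5, 5], [0, 0, 5], [0, -4, 5]], rot=[[0, 0, 0], [0, 0, 0], [0, 0, 0], [0, 0, 0], [0, 0, 0]])

```text
time_s: 5.0
position: [0.6212, 0.1012, 0.1805]
tool_rot: [[0.134, 0.991, -0.001], [0.991, -0.134, -0.0], [-0.0, -0.001, -1.0]]
force: [-0.1, 0.4, 1.0]
gripper_width: -0.0001
```

>>> play_rows(jaw=[0, 0, 0], xyz=[[0, -4, 0], [0, -8, 0], [0, -12, 0]], rot=[[0, 0, 0], [0, 0, 0], [0, 0, 0]])

```text
time_s: 5.3
position: [0.6113, 0.1026, 0.1819]
tool_rot: [[0.134, 0.991, 0.003], [0.991, -0.134, -0.0], [0.0, 0.003, -1.0]]
force: [3.1, -1.6, 6.5]
gripper_width: -0.0002
```

```bash
python3 loc.py;python3 look.py a5
```

```text
5.3 local mm [ 84.6153   1.5593 152.1738] world [0.6113 0.1026 0.1819] F [ 3.1045 -1.5783  6.4692] w -0.00020320016842885537
toolrot in tin
 [[-0.0008  1.      0.003 ]
 [ 1.      0.0008  0.0004]
 [ 0.0004  0.003  -1.    ]]
```

View pics/a5.png

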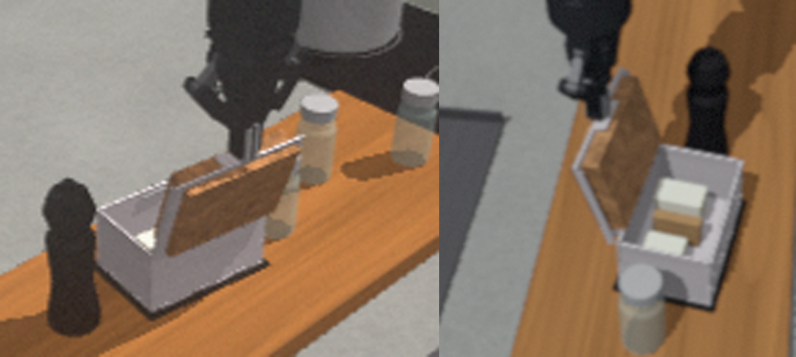

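```bash
cat > prj.py <<'E'
from fit import *
import sys
n=sys.argv[1];th=float(sys.argv[2]);t=float(sys.argv[3])
s=state();p=r.x
def lidp(rr,y,off):
    d=np.array([-np.cos(th),0,np.sin(th)]);nn=np.array([np.sin(th),0,np.cos(th)])
    return T(p,np.array([.051,y,.074])+rr*d+off*nn)
out=[]
for c in('scene','side'):
    im=cv2.imread('pics/%s_%s.png'%(n,c[0] if c=='scene' else 'd'))
    z=4;x0,y0=(240,120) if c=='scene' else (200,150)
    im=cv2.resize(im[y0:y0+130,x0:x0+98],None,fx=z,fy=z,interpolation=cv2.INTER_CUBIC)
    q=lambda X:tuple(int(v) for v in ((proj(c,X)-[x0,y0]+.5)*z))
    cv2.circle(im,q(s['position']),4,(0,0,255),-1)
    for k in(.02,.04):cv2.circle(im,q(s['position']-s['tool_rot'][:,2]*k),3,(255,0,255),-1)
    for o,col in((.004,(0,255,0)),(.004+t,(255,255,0))):
        P=[q(lidp(rr,y,o)) for rr,y in((0,-.073),(.105,-.073),(.105,.073),(0,.073))]
        for a,b in zip(P,P[1:]+P[:1]):cv2.line(im,a,b,col,1)
    out.append(im)
cv2.imwrite('pics/%s_p.png'%n,np.hstack(out))
E
python3 prj.py a5 1.85 0.012
```

```text
(no output)
```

View pics/a5_p.png

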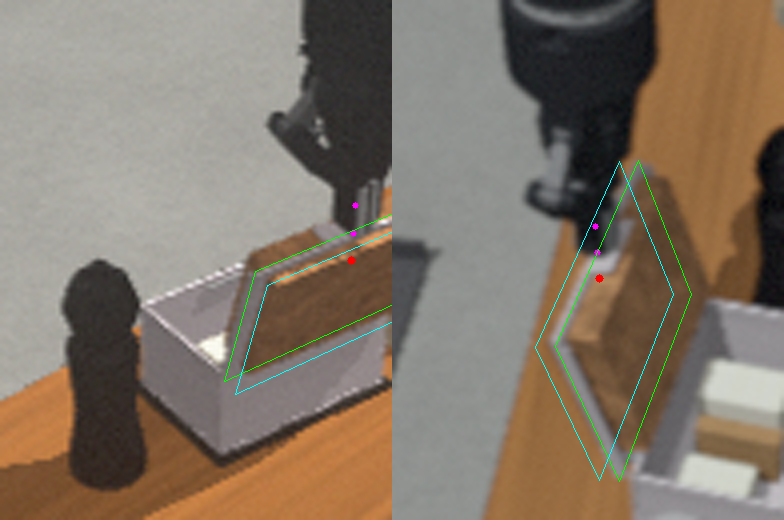

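```bash
python3 - <<'E'
from fit import *
for n,P in (('a1',(.6769,.0929,.165)),('a2',(.6445,.0981,.1682)),('a4',(.6261,.1006,.1864))):
  o=[]
  for c,k in(('scene','s'),('side','d')):
    im=cv2.imread(f'pics/{n}_{k}.png');x0,y0=(260,110) if k=='s' else (170,130)
    im=cv2.resize(im[y0:y0+110,x0:x0+95],None,fx=4,fy=4,interpolation=cv2.INTER_CUBIC)
    for dz,col in((0,(0,0,255)),(.02,(255,0,255))):
      q=tuple(int(v) for v in (proj(c,np.array(P)+[0,0,dz])-[x0,y0]+.5)*4);cv2.circle(im,q,3,col,-1)
    o.append(im)
  cv2.imwrite(f'pics/{n}_q.png',np.hstack(o))
a=[cv2.imread(f'pics/{n}_q.png') for n in('a1','a2')]
cv2.imwrite('pics/q.png',cv2.resize(np.vstack(a),None,fx=.68,fy=.68))
E
```

```text
(no output)
```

View pics/q.png

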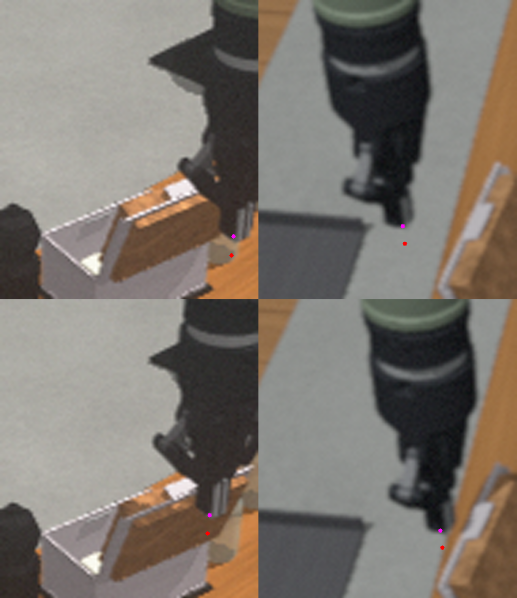

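In both views the visible fingertips sit about 19 mm above the reported TCP. The tips were therefore riding on the lid's top edge, at scene zoom (350,230). I'll back off, go lower, and push again.

>>> play_rows(jaw=[0, 0, 0, 0, 0], xyz=[[0, 3, -6], [0, 25, -6], [0, 45, 0], [0, 45, 32], [0, 45, 32]], rot=[[0, 0, 0], [0, 0, 0], [0, 0, 0], [0, 0, 0], [0, 0, 0]])

```text
time_s: 5.9
position: [0.6521, 0.0963, 0.1443]
tool_rot: [[0.134, 0.991, -0.008], [0.991, -0.134, -0.0], [-0.001, -0.008, -1.0]]
force: [-1.0, -0.6, 0.0]
gripper_width: 0.0001
```

>>> play_rows(jaw=[0, 0, 0, 0, 0], xyz=[[0, -6, 0], [0, -12, 0], [0, -18, 0], [0, -24, 0], [0, -30, 0]], rot=[[0, 0, 0], [0, 0, 0], [0, 0, 0], [0, 0, 0], [0, 0, 0]])

```text
time_s: 6.4
position: [0.6253, 0.1008, 0.1498]
tool_rot: [[0.134, 0.991, 0.002], [0.991, -0.134, 0.0], [0.0, 0.002, -1.0]]
force: [0.8, -0.3, -0.7]
gripper_width: 0.0001
```

```bash
python3 loc.py;python3 look.py a6; python3 prj.py a6 1.9 .012
```

```text
6.4 local mm [ 98.7432   1.589  120.0623] world [0.6253 0.1008 0.1498] F [ 0.769  -0.2812 -0.6699] w 0.0001086622325794199
toolrot in tin
 [[-0.001   1.      0.0019]
 [ 1.      0.001   0.0003]
 [ 0.0003  0.0019 -1.    ]]
```

View pics/a6_p.png

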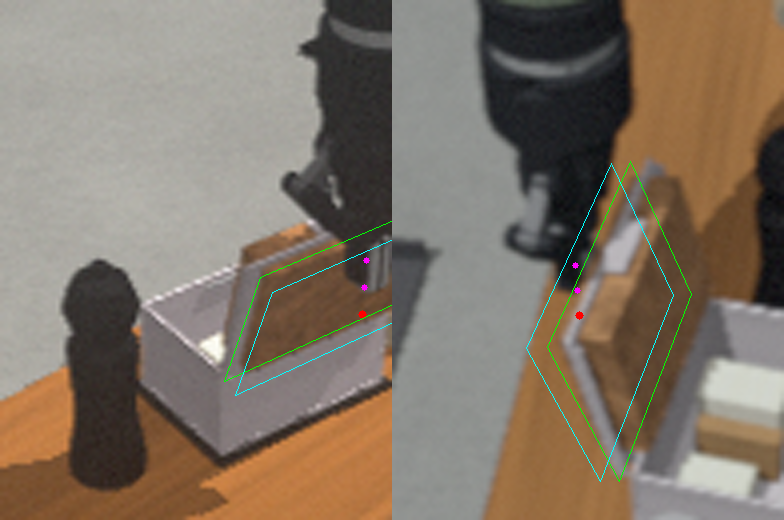

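The fingers now bear on the cork face and the lid is moving with negligible force.

>>> play_rows(jaw=[0, 0, 0, 0, 0], xyz=[[0, -5, 0], [0, -10, 0], [0, -15, 0], [0, -20, 0], [0, -25, 0]], rot=[[0, 0, 0], [0, 0, 0], [0, 0, 0], [0, 0, 0], [0, 0, 0]])

```text
time_s: 7.0
position: [0.6, 0.104, 0.1486]
tool_rot: [[0.134, 0.991, -0.0], [0.991, -0.134, -0.0], [-0.0, -0.0, -1.0]]
force: [0.4, -0.2, -0.4]
gripper_width: -0.0
```

```bash
python3 loc.py;python3 look.py a7; python3 prj.py a7 1.5 .012
```

```text
7.0 local mm [ 73.2915   1.3717 118.8547] world [0.6    0.104  0.1486] F [ 0.3518 -0.1872 -0.3549] w -7.579499743070981e-06
toolrot in tin
 [[-0.0009  1.     -0.0002]
 [ 1.      0.0009 -0.0001]
 [-0.0001 -0.0002 -1.    ]]
```

View pics/a7_p.png

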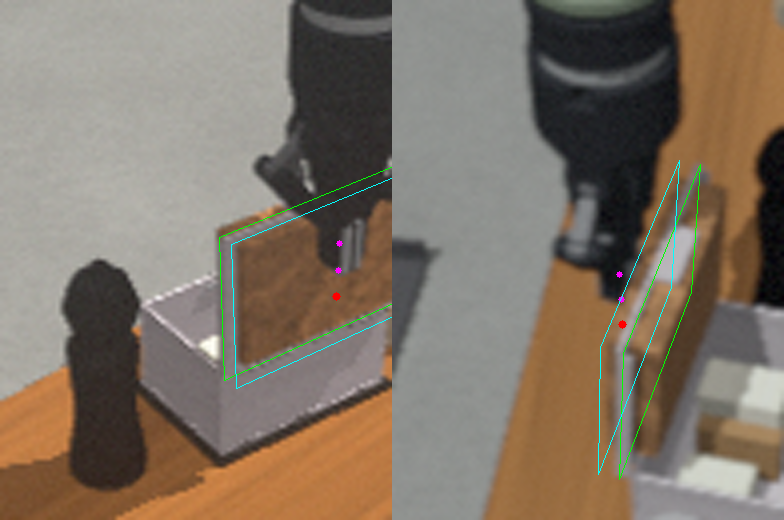

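Lid is at about 1.5 rad, just past vertical. A little further.

>>> play_rows(jaw=[0, 0, 0, 0, 0], xyz=[[0, -3, 0], [0, -6, 0], [0, -9, 0], [0, -12, 0], [0, -14, 0]], rot=[[0, 0, 0], [0, 0, 0], [0, 0, 0], [0, 0, 0], [0, 0, 0]])

```text
time_s: 7.6
position: [0.5863, 0.1058, 0.1486]
tool_rot: [[0.134, 0.991, -0.0], [0.991, -0.134, -0.0], [-0.0, -0.0, -1.0]]
force: [-1.0, -0.0, -0.3]
gripper_width: -0.0001
```

```bash
python3 loc.py;python3 look.py a8; python3 prj.py a8 1.33 .012
```

```text
7.6 local mm [ 59.387    1.3641 118.8719] world [0.5863 0.1058 0.1486] F [-0.9502 -0.0464 -0.3469] w -5.282382528366694e-05
toolrot in tin
 [[-0.0009  1.     -0.0003]
 [ 1.      0.0009 -0.0001]
 [-0.0001 -0.0003 -1.    ]]
```

View pics/a8_p.png

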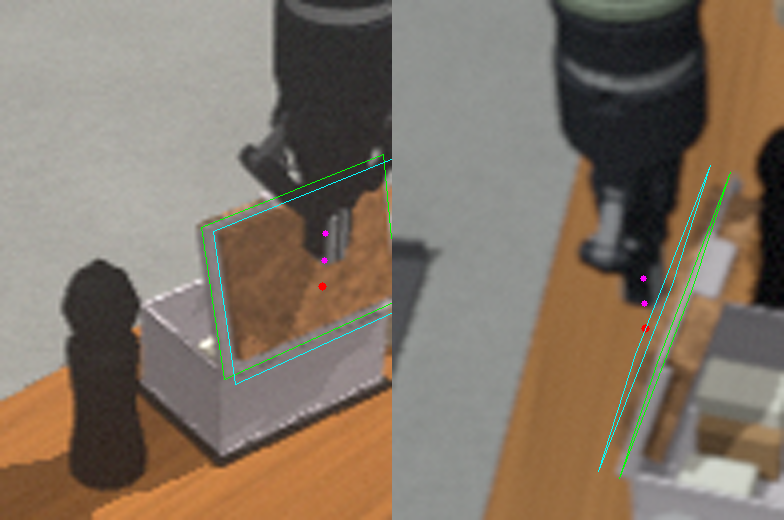

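It matches about 1.33 rad. I'll let go and retreat.

>>> play_rows(jaw=[0, 0, 0, 0, 0], xyz=[[0, 4, 0], [0, 10, 0], [0, 15, 0], [0, 15, 0], [0, 15, 0]], rot=[[0, 0, 0], [0, 0, 0], [0, 0, 0], [0, 0, 0], [0, 0, 0]])

```text
time_s: 8.2
position: [0.6017, 0.1037, 0.1485]
tool_rot: [[0.134, 0.991, -0.0], [0.991, -0.134, -0.0], [-0.0, -0.0, -1.0]]
force: [-0.5, -0.5, 0.4]
gripper_width: 0.0002
```

```bash
python3 look.py a9
```

```text
(no output)
```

View pics/a9.png

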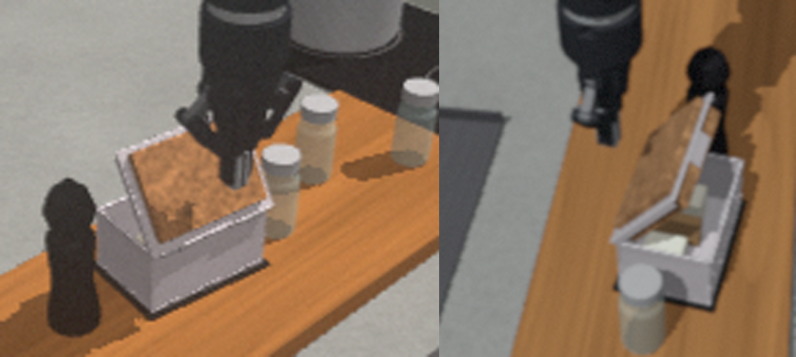

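The lid is falling by itself. I'll raise clear while it settles.

>>> play_rows(jaw=[0, 0, 0, 0, 0], xyz=[[0, 0, -30], [0, 0, -50], [0, 0, -50], [0, 0, -50], [0, 0, -50]], rot=[[0, 0, 0], [0, 0, 0], [0, 0, 0], [0, 0, 0], [0, 0, 0]])

```text
time_s: 8.8
position: [0.6007, 0.1038, 0.1975]
tool_rot: [[0.134, 0.991, -0.002], [0.991, -0.134, -0.0], [-0.0, -0.002, -1.0]]
force: [-0.1, -0.6, 0.5]
gripper_width: -0.0002
```

>>> play_rows(jaw=[0, 0, 0, 0, 0], xyz=[[0, 0, 0], [0, 0, 0], [0, 0, 0], [0, 0, 0], [0, 0, 0]], rot=[[0, 0, 0], [0, 0, 0], [0, 0, 0], [0, 0, 0], [0, 0, 0]])

```text
time_s: 9.3
position: [0.6015, 0.1038, 0.1986]
tool_rot: [[0.134, 0.991, -0.0], [0.991, -0.134, 0.0], [-0.0, -0.0, -1.0]]
force: [-1.3, -0.0, -0.3]
gripper_width: -0.0003
```

>>> play_rows(jaw=[0, 0, 0, 0, 0], xyz=[[-1, -30, 0], [-1, -60, 0], [-1, -90, 0], [-1, -111, 0], [-1, -111, 0]], rot=[[0, 0, 0], [0, 0, 0], [0, 0, 0], [0, 0, 0], [0, 0, 0]])

```text
time_s: 9.8
position: [0.4889, 0.118, 0.1989]
tool_rot: [[0.133, 0.991, -0.001], [0.991, -0.133, 0.0], [-0.0, -0.001, -1.0]]
force: [-0.1, -0.2, -0.5]
gripper_width: 0.0004
```

```bash
python3 loc.py; python3 look.py b1; python3 prj.py b1 0.08 0.012
```

```text
9.8 local mm [-38.7637   0.344  169.1638] world [0.4889 0.118  0.1989] F [-0.1178 -0.1791 -0.5155] w 0.00043252668870278244
toolrot in tin
 [[-0.002   1.     -0.0014]
 [ 1.      0.002  -0.0001]
 [-0.0001 -0.0014 -1.    ]]
```

View pics/b1_p.png

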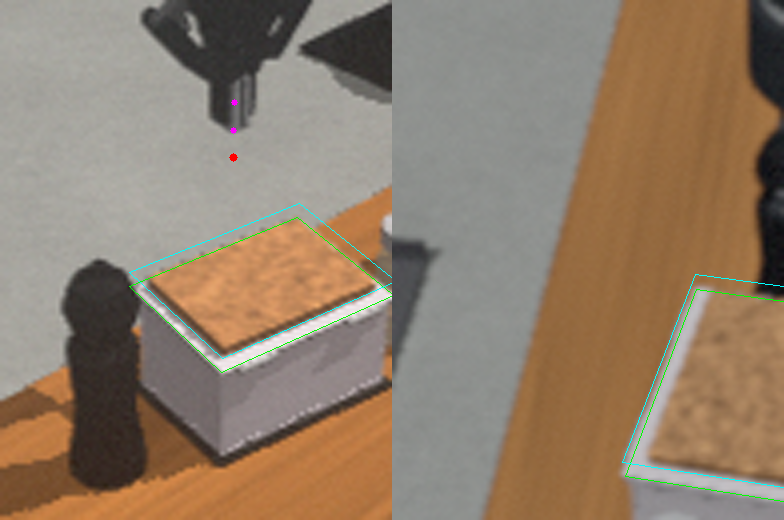

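The lid rests on its catch, with the gripper over the cork's front. I'll descend, quickly at first and then by feel.

>>> play_rows(jaw=[0, 0, 0, 0], xyz=[[0, 4, 25], [0, 4, 50], [0, 4, 55], [0, 4, 55]], rot=[[0, 0, 0], [0, 0, 0], [0, 0, 0], [0, 0, 0]])

```text
time_s: 10.3
position: [0.4955, 0.1169, 0.143]
tool_rot: [[0.134, 0.991, -0.002], [0.991, -0.134, -0.0], [-0.0, -0.002, -1.0]]
force: [-0.3, 0.3, 0.6]
gripper_width: -0.0001
```

```bash
python3 loc.py; python3 look.py b2; python3 prj.py b2 0.08 0.006
```

```text
10.3 local mm [-32.0039   0.0662 113.2185] world [0.4955 0.1169 0.143 ] F [-0.2985  0.3134  0.6169] w -0.00011427501404442201
toolrot in tin
 [[-0.0004  1.     -0.0017]
 [ 1.      0.0004 -0.0004]
 [-0.0004 -0.0017 -1.    ]]
```

View pics/b2_p.png

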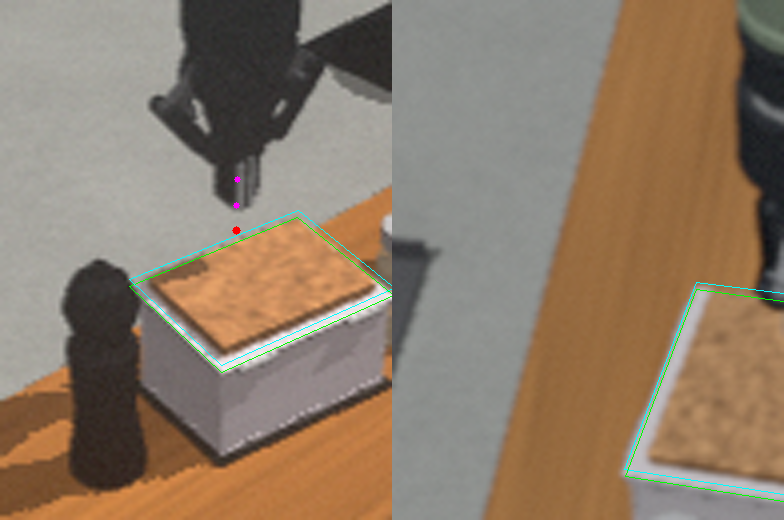

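View pics/b2.png

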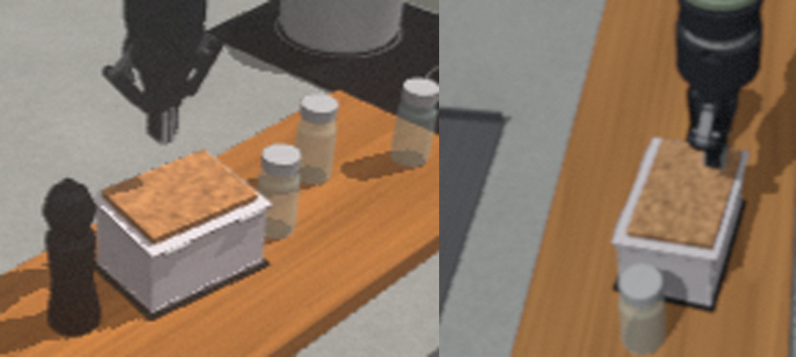

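>>> play_rows(jaw=[0, 0, 0, 0, 0], xyz=[[0, -3, 4], [0, -3, 8], [0, -3, 12], [0, -3, 16], [0, -3, 19]], rot=[[0, 0, 0], [0, 0, 0], [0, 0, 0], [0, 0, 0], [0, 0, 0]])

```text
time_s: 10.9
position: [0.4923, 0.1175, 0.1243]
tool_rot: [[0.134, 0.991, -0.0], [0.991, -0.134, -0.0], [-0.0, -0.0, -1.0]]
force: [-0.4, 0.5, -0.5]
gripper_width: -0.0003
```

>>> play_rows(jaw=[0, 0, 0, 0, 0], xyz=[[0, 0, 1], [0, 0, 2], [0, 0, 3], [0, 0, 4], [0, 0, 5]], rot=[[0, 0, 0], [0, 0, 0], [0, 0, 0], [0, 0, 0], [0, 0, 0]])

```text
time_s: 11.4
position: [0.4925, 0.1175, 0.1197]
tool_rot: [[0.134, 0.991, 0.0], [0.991, -0.134, 0.0], [0.0, 0.0, -1.0]]
force: [-0.0, 0.2, -0.5]
gripper_width: -0.0
```

>>> play_rows(jaw=[0, 0, 0, 0, 0], xyz=[[0, 0, 1], [0, 0, 2], [0, 0, 3], [0, 0, 4], [0, 0, 5]], rot=[[0, 0, 0], [0, 0, 0], [0, 0, 0], [0, 0, 0], [0, 0, 0]])

```text
time_s: 11.9
position: [0.4924, 0.1175, 0.1146]
tool_rot: [[0.134, 0.991, 0.0], [0.991, -0.134, -0.0], [-0.0, 0.0, -1.0]]
force: [1.4, 1.2, -0.1]
gripper_width: 0.0001
```

>>> play_rows(jaw=[0, 0, 0, 0, 0], xyz=[[0, 0, 1], [0, 0, 2], [0, 0, 3], [0, 0, 4], [0, 0, 5]], rot=[[0, 0, 0], [0, 0, 0], [0, 0, 0], [0, 0, 0], [0, 0, 0]])

```text
time_s: 12.4
position: [0.4924, 0.1175, 0.1096]
tool_rot: [[0.134, 0.991, 0.0], [0.991, -0.134, -0.0], [-0.0, 0.0, -1.0]]
force: [-0.2, -0.4, 0.9]
gripper_width: -0.0
```

>>> play_rows(jaw=[0, 0, 0, 0], xyz=[[0, 0, 1], [0, 0, 2], [0, 0, 3], [0, 0, 3]], rot=[[0, 0, 0], [0, 0, 0], [0, 0, 0], [0, 0, 0]])

```text
time_s: 12.8
position: [0.4923, 0.1175, 0.1065]
tool_rot: [[0.134, 0.991, -0.0], [0.991, -0.134, -0.0], [-0.0, -0.0, -1.0]]
force: [0.1, 0.2, 1.1]
gripper_width: 0.0002
```

>>> play_rows(jaw=[0, 0, 0, 0], xyz=[[0, 0, 1], [0, 0, 2], [0, 0, 3], [0, 0, 3]], rot=[[0, 0, 0], [0, 0, 0], [0, 0, 0], [0, 0, 0]])

```text
time_s: 13.2
position: [0.4923, 0.1175, 0.1035]
tool_rot: [[0.134, 0.991, -0.0], [0.991, -0.134, -0.0], [-0.0, -0.0, -1.0]]
force: [-1.1, 0.2, -0.4]
gripper_width: -0.0
```

>>> play_rows(jaw=[0, 0, 0, 0], xyz=[[0, 0, 1], [0, 0, 2], [0, 0, 3], [0, 0, 3]], rot=[[0, 0, 0], [0, 0, 0], [0, 0, 0], [0, 0, 0]])

```text
time_s: 13.6
position: [0.4924, 0.1175, 0.1009]
tool_rot: [[0.134, 0.991, 0.0], [0.991, -0.134, 0.0], [0.0, 0.0, -1.0]]
force: [-1.0, -0.0, 2.8]
gripper_width: 0.0
```

```bash
python3 loc.py; python3 look.py b3
```

```text
13.6 local mm [-35.1637   0.3215  71.1751] world [0.4924 0.1175 0.1009] F [-0.9508 -0.0357  2.8487] w 1.9837234213695164e-05
toolrot in tin
 [[-0.0009  1.      0.0002]
 [ 1.      0.0009  0.0001]
 [ 0.0001  0.0002 -1.    ]]
```

View pics/b3.png

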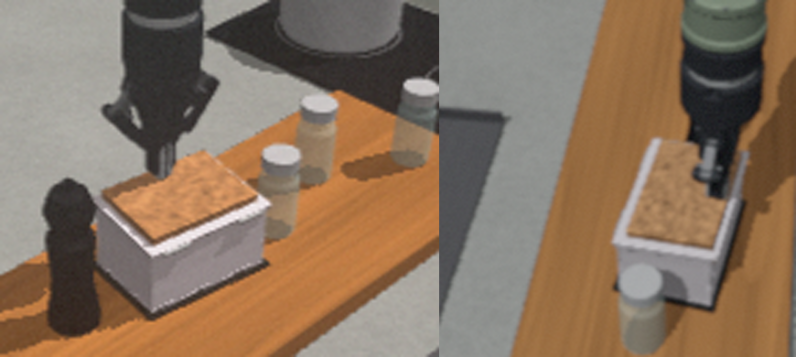

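Contact at about 2.8 N, on the cork's front at mid-width. Now I'll press in 1 mm steps.

>>> play_rows(jaw=[0, 0, 0], xyz=[[0, 0, 1], [0, 0, 1], [0, 0, 1]], rot=[[0, 0, 0], [0, 0, 0], [0, 0, 0]])

```text
time_s: 14.0
position: [0.4924, 0.1176, 0.1001]
tool_rot: [[0.134, 0.991, 0.0], [0.991, -0.134, 0.0], [0.0, 0.0, -1.0]]
force: [-1.2, -0.0, 6.7]
gripper_width: -0.0001
```

>>> play_rows(jaw=[0, 0, 0], xyz=[[0, 0, 1], [0, 0, 1], [0, 0, 1]], rot=[[0, 0, 0], [0, 0, 0], [0, 0, 0]])

```text
time_s: 14.3
position: [0.4921, 0.1176, 0.0989]
tool_rot: [[0.134, 0.991, -0.0], [0.991, -0.134, 0.0], [0.0, -0.0, -1.0]]
force: [-1.8, 0.6, 5.5]
gripper_width: -0.0003
```

>>> play_rows(jaw=[0, 0, 0], xyz=[[0, 0, 1], [0, 0, 1], [0, 0, 1]], rot=[[0, 0, 0], [0, 0, 0], [0, 0, 0]])

```text
time_s: 14.6
position: [0.4922, 0.1175, 0.0975]
tool_rot: [[0.134, 0.991, -0.0], [0.991, -0.134, 0.0], [0.0, -0.0, -1.0]]
force: [-0.2, 0.8, 1.3]
gripper_width: 0.0002
```

Force dropped to 1.3 N, a probable snap. I'll lift off and look.

>>> play_rows(jaw=[0, 0, 0, 0, 0], xyz=[[0, 0, -5], [0, 0, -20], [0, 0, -40], [0, 0, -60], [0, 0, -60]], rot=[[0, 0, 0], [0, 0, 0], [0, 0, 0], [0, 0, 0], [0, 0, 0]])

```text
time_s: 15.1
position: [0.4947, 0.1177, 0.1604]
tool_rot: [[0.134, 0.991, 0.005], [0.991, -0.134, 0.0], [0.001, 0.005, -1.0]]
force: [-0.1, 0.6, 0.4]
gripper_width: 0.0002
```

```bash
python3 loc.py; python3 look.py b4; python3 - <<'E'
import cv2,numpy as np
o=[]
for n in('b2','b4'):
    a=cv2.imread(f'pics/{n}_s.png')[170:235,265:335];b=cv2.imread(f'pics/{n}_d.png')[210:300,245:320]
    o.append(np.hstack([cv2.resize(a,(390,362),interpolation=cv2.INTER_CUBIC)[:290],cv2.resize(b,(400,480),interpolation=cv2.INTER_CUBIC)[:290]]))
cv2.imwrite('pics/cmp.png',np.vstack(o))
E
```

```text
15.1 local mm [-32.899    0.7548 130.6161] world [0.4947 0.1177 0.1604] F [-0.0542  0.5646  0.3818] w 0.00018966396532997594
toolrot in tin
 [[-0.0008  1.      0.0053]
 [ 1.      0.0008  0.0011]
 [ 0.0011  0.0053 -1.    ]]
```

View pics/cmp.png

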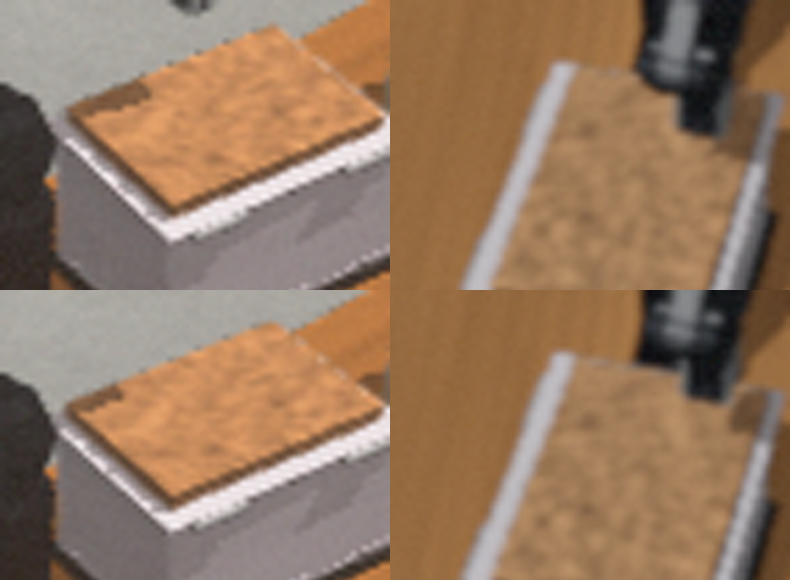

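The cork's front-left corner dropped about 2 px (scene zoom y 105 to 118), matching roughly 6–8 mm. I'll confirm by feel with a light touch.

>>> play_rows(jaw=[0, 0, 0, 0, 0], xyz=[[0, 0, 25], [0, 0, 45], [0, 0, 52], [0, 0, 55], [0, 0, 56]], rot=[[0, 0, 0], [0, 0, 0], [0, 0, 0], [0, 0, 0], [0, 0, 0]])

```text
time_s: 15.7
position: [0.4923, 0.1175, 0.1014]
tool_rot: [[0.134, 0.991, -0.001], [0.991, -0.134, -0.0], [-0.0, -0.001, -1.0]]
force: [0.5, -0.3, 0.0]
gripper_width: 0.0004
```

>>> play_rows(jaw=[0, 0, 0, 0], xyz=[[0, 0, 1], [0, 0, 2], [0, 0, 3], [0, 0, 3]], rot=[[0, 0, 0], [0, 0, 0], [0, 0, 0], [0, 0, 0]])

```text
time_s: 16.1
position: [0.4925, 0.1175, 0.0989]
tool_rot: [[0.134, 0.991, 0.0], [0.991, -0.134, 0.0], [0.0, 0.0, -1.0]]
force: [-0.2, -0.9, 0.6]
gripper_width: 0.0001
```

>>> play_rows(jaw=[0, 0, 0], xyz=[[0, 0, 1], [0, 0, 1], [0, 0, 1]], rot=[[0, 0, 0], [0, 0, 0], [0, 0, 0]])

```text
time_s: 16.4
position: [0.4924, 0.1175, 0.0977]
tool_rot: [[0.134, 0.991, 0.0], [0.991, -0.134, 0.0], [0.0, 0.0, -1.0]]
force: [0.2, 0.2, -0.3]
gripper_width: -0.0001
```

>>> play_rows(jaw=[0, 0, 0], xyz=[[0, 0, 1], [0, 0, 1], [0, 0, 1]], rot=[[0, 0, 0], [0, 0, 0], [0, 0, 0]])

```text
time_s: 16.7
position: [0.4924, 0.1175, 0.0966]
tool_rot: [[0.134, 0.991, -0.0], [0.991, -0.134, -0.0], [-0.0, -0.0, -1.0]]
force: [-0.5, -0.5, 0.5]
gripper_width: -0.0002
```

>>> play_rows(jaw=[0, 0, 0], xyz=[[0, 0, 1], [0, 0, 1], [0, 0, 1]], rot=[[0, 0, 0], [0, 0, 0], [0, 0, 0]])

```text
time_s: 17.0
position: [0.4924, 0.1175, 0.0956]
tool_rot: [[0.134, 0.991, -0.0], [0.991, -0.134, -0.0], [-0.0, -0.0, -1.0]]
force: [0.5, -1.1, 0.5]
gripper_width: 0.0001
```

>>> play_rows(jaw=[0, 0, 0], xyz=[[0, 0, 1], [0, 0, 1], [0, 0, 1]], rot=[[0, 0, 0], [0, 0, 0], [0, 0, 0]])

```text
time_s: 17.3
position: [0.4924, 0.1175, 0.0946]
tool_rot: [[0.134, 0.991, -0.0], [0.991, -0.134, 0.0], [0.0, -0.0, -1.0]]
force: [0.9, 0.3, -0.2]
gripper_width: 0.0
```

Cork is now more than 6.5 mm below its first contact height, so the lid is shut. I'll withdraw well clear and take a final look.

>>> play_rows(jaw=[0, 0, 0, 0, 0], xyz=[[0, 0, -20], [0, 0, -60], [0, 0, -100], [0, 0, -120], [0, 0, -120]], rot=[[0, 0, 0], [0, 0, 0], [0, 0, 0], [0, 0, 0], [0, 0, 0]])

```text
time_s: 17.8
position: [0.4947, 0.1178, 0.2181]
tool_rot: [[0.134, 0.991, 0.007], [0.991, -0.134, 0.001], [0.001, 0.006, -1.0]]
force: [0.4, -0.0, 0.0]
gripper_width: 0.0001
```

```bash
python3 loc.py; python3 look.py b5; python3 prj.py b5 0 0.004
```

```text
17.8 local mm [-32.9148   0.8656 188.3303] world [0.4947 0.1178 0.2181] F [ 0.3662 -0.0301  0.0082] w 5.297860312754666e-05
toolrot in tin
 [[-0.001   1.      0.0064]
 [ 1.      0.001   0.0015]
 [ 0.0015  0.0064 -1.    ]]
```

View pics/b5.png

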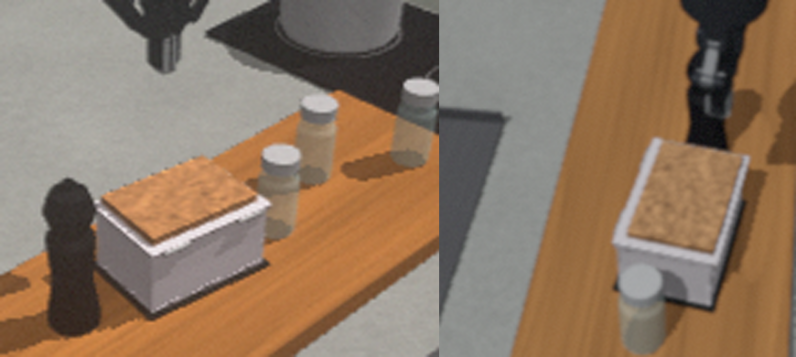

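View pics/b5_p.png

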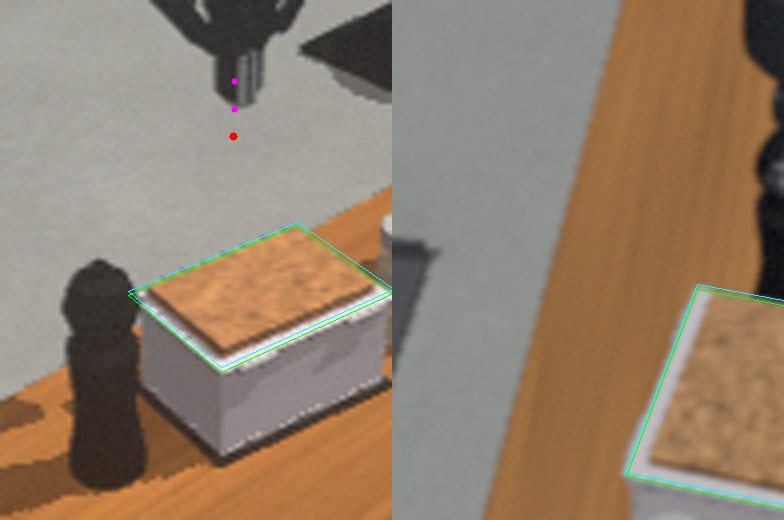

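The shut-lid overlay fits the tin in both views. The mill and jars stand as they did, and the hand is clear.

```bash
python3 -c "
from bench import sign_off
print(sign_off())"
```

```text
the job is handed in; nothing more can be done
None
```

The lid is shut: I nudged it from behind to about 1.33 rad, let go, and it fell by itself onto its catch. I then pressed the cork's front in 1 mm steps until the catch snapped. The highest force read while pressing was 6.7 N. The job was handed in at about 18 s.

**Last checks:**
- A second light touch met nothing down to 6.3 mm below where the cork was first felt.
- The pictures fit a fully shut lid, and the mill and the three jars in the close view stand as before. I did not re-check the salt pig or the jar beside it, but the arm never went near them.
- The hand is clear of everything, with about zero force on the tool.

**Disagreement:** the visible fingertips sit about 19 mm above the reported TCP. Because of that, my first two pushes rode on the lid's top edge, at up to 14 N upward on the hand. I backed off and pushed again lower down. The pictures show no dent.

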